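# Move the reactor pot to its heating mark and close its keyed collar

### The arm

A 7-joint arm with a two-finger parallel gripper is mounted at the origin on the work surface. World frame = base frame: x ahead of the robot, y to its left, z up, the work surface at z = 0. Lengths are in m, angles in rad, forces in N, time in s.
With the tool pointing down it reaches from about 0.4 to 0.925 m from the base axis. Payload 4.1 kg.
Tool frame: the origin (TCP) lies at the very end of the fingers, on their centre line; the grasp point (between the pads) lies 19 mm behind it; z points along the fingers, x is the direction in which the jaws open and shut, and the axes are right-handed (so a half turn about z gives the same grasp; the last joint's range is limited). The gripper opens to 85 mm and grips with 20 to 120 N. Pads are 22 mm wide; open, the fingers measure 114 mm over their backs; the gripper's body (76 mm by 85 mm) begins 54 mm behind the grasp point. The pads swing forward as they close: fully open they stand 13 mm farther back than shut.
Start: joints at [-1.353, 0.398, 0.045, 1.537, -0.019, 1.207, -0.051], TCP at [0.202, 0.618, 0.231] pointing down, gripper open.
Joint ranges: [-2.82, 2.82], [-0.49, 2.23], [-1.37, 1.46], [0, 2.46], [-1.36, 4.5], [0.23, 2], [-2.94, 2.94]. Speed limits (rad/s): [2.57, 2.57, 3.14, 3.14, 3.14, 3.14, 3.14].

### API

Orientations are given as a unit quaternion [x, y, z, w].
In Python, from plant import ctrl, imaging gives the robot as it stands.
- The arm moves only by the tool servo_tool, never from a script. Its argument "series" is a list of rows, each an object with "travel": the shift along the world's x, y, z in mm, a list of three; "rot": the turn, a rotation vector about the world's x, y, z in degrees, a list of three; "claw": the closure in counts, from 0 (fully open) to 255 (shut). In form: [{"travel": [tx, ty, tz], "rot": [ax, ay, az], "claw": claw}, ...]. A call has 1 to 12 rows; each row is the pose to reach, as a shift and turn from the pose commanded when the call began; what a row does not reach only later rows make up. A row lasts 1/8 s, in which the tool goes at most 62.5 mm and 10.7 degrees, less where a joint would pass 70% of its speed; a pose out of reach is approached as far as the arm can. A call with a gripper value outside its range is refused whole. The fingers move at their own pace and stop on an object; the grip force is fixed at half the most. Time passes only in rows, so rows that repeat a pose let the fingers close. It gives the time, the measured TCP pose, the force and the opening at its end, in the units of the state.
- ctrl.read_state(): the state, without advancing time (a new reading comes with each control period).
- imaging.snapshot(name): name is "scene" or "top" or "wrist"; returns a dict with "color" (480x640x3 uint8, blue, green, red), "vfov" (degrees; the focal length in pixels is half the picture's height over the tangent of half this angle, whatever the lens; pixels are square), "cx", "cy" (the principal point, pixels), "pose" (4x4, takes a point from camera to world coordinates); the wrist camera has in their place "tool_from_camera" (4x4, takes a point from camera to tool coordinates, whose origin is the TCP and whose axes are the tool frame's). Camera axes: x right, y down, z forward; pixel columns grow to the right and rows downward; lengths in m; the calibration is good to about 2 mm. The wrist camera is an equidistant fisheye: a pixel r from the principal point sees the ray r / f radians off the axis. A picture is of the moment at which its call begins: read the wrist's pose just before it. There is no depth.
- ctrl.close_job(): hands the job in, once; it reports no verdict.
Trained networks look in a picture, given as the dict that the camera call returned (one of the last four; its "shot" number tells which), for a name from the list of things; names that differ only in an ending like _2 or _b are one class to them, and where a whole thing is asked for, a point or a joint stands for the part that bears it (a point fixed in the world has none). Each returns a list of dicts, best first, with "confidence" (0 to 1); they miss things now and then, are a little off and sometimes report something else, mostly with a low value. They report only what shows in the picture. A call takes as long as a camera call. They do not tell look-alikes from the thing itself.
- imaging.find_in(picture, name): "box" ([left, top, right, bottom] in pixels, round what is visible of it).
- imaging.place_of(picture, name): "location" ([column, row] in pixels: a listed point, or the origin of a listed thing).
The state is a dict: "clock": time; "joint_positions": joint angles; "joint_vel": joint speeds; "effort": joint torques, N m; "tool_pos": TCP position; "eef_rot": TCP orientation; "contact_force": force on the tool from outside, world axes, zero at the start; "ft_torque": the same for the moment, N m; "grip_width": opening from 0.0 (shut) to 1.0 (fully open).
Only numpy, scipy, OpenCV 4.12 (cv2) and the standard library are available. Lean on these libraries where they do the work, as an engineer would, in place of code of your own. Each camera call takes 0.05 s, during which the arm holds its last target. There are 200 camera calls.

### The job

Slide the small steel pot along the white plate, without lifting or tipping it, until it stands centred on the double-ring mark. Then turn the knurled collar on top of the pot until its hidden keyways drop over the pins, push it down against the spring until it is fully home on the pot's shoulder, and finish while still holding it pushed home: do not let go. Leave the other things on the bench where they are.

Things in the scene. Friction and masses are not known exactly. Their poses are not given: they have to be found in the camera images.
- pot_base (a point): Centre of the underside of the loose round steel pot (0.4 to 0.6 kg without collar): body 96 mm across, flange 108 mm across from 62 to 71 mm up, flat shoulder 75 mm up. z: the pot's axis, up; -x points along its handle. It starts inside the single-ring mark.
- pot_handle (a point): Where to grip the pot's handle: a level black bar 60 mm long (along the pot's x), 14 mm wide (y), 22 mm tall, 62 to 122 mm out from the pot's axis; this point is 90 mm out and 46 mm above the pot's underside, in the middle of its height. Axes as the pot's: fingers close along y. It points roughly toward the robot.
- pot_neck (a point): Point on the pot's axis at shoulder height, 75 mm above its underside. From here rises a neck 32 mm thick, 31 mm high, with three equally spaced pins (5 mm thick, tips 22.5 mm from the axis, tops 20 mm above the shoulder), hidden by the collar. A sprung plunger in its top pushes the collar up over the last 6 mm of travel: 3 N at first, about 9 N at home.
- collar_center (a point): Centre (half-way up) of the knurled steel collar, a loose closed cap 56 mm across, 40 mm tall, 0.2 kg, over the neck. z: its axis, up; its x, y mean nothing visible. It starts resting on the pins, this point 32 mm above the shoulder; home, this point is 20 mm above it. In line it goes down freely 6 mm, then 6 mm against the spring; let go, it springs back up 6 mm.
- collar_rim (a point): Centre of the collar's lower rim, 20 mm below its centre: 12 mm above the shoulder at the start, meets it when home. In the bore are three equally spaced keyways, hidden and unmarked, that pass the pins within about 6 degrees either way. A turn of 0.4 to 1.7 rad, either way round, brings them in line; out of line the collar cannot go down.
- mark_heat_center (a point): Centre of the double-ring mark (engraved circles 112 and 128 mm across) on the white plate's top face: where the pot must go. z is up. The top face is 12 mm above the bench, flat from mark to mark with nothing in the way.
- mark_fill_center (a point): Centre of the single-ring mark (circle 112 mm across) on the white plate's top face: where the pot starts, about 0.2 to 0.24 m to one side of the double ring.
- plate: Fixed white plastic slide plate, 240 x 440 x 12 mm (x, y, z), origin at the centre of its underside on the bench; the two marks lie near its long middle line.
- jug: Bystander: clear plastic jug, 100 mm across, 130 mm tall, on the bench to the left of the plate.
- amber: Bystander: amber bottle, 60 mm across, 140 mm tall, on the bench to the right of the plate.
- jar: Bystander: glass jar, 56 mm across, 75 mm tall, on the bench beyond the plate's far edge.
- spanner: Bystander: wrench lying on the bench to the left of the plate.
- port_plug: Bystander: small steel plug, 32 mm across, 26 mm tall, on the plate's far edge.
- wing_nut: Bystander: brass wing nut, 44 mm wide, 24 mm tall, on the plate's far edge.
- clamp_ring: Bystander: flat steel ring, 68 mm across, 12 mm thick, on the bench to the right of the plate.
Mind the look-alikes: they are no part of the job. Leave any red look-alike of the part that bears pot_base alone. What is shaped like the part that bears collar_center but pink or yellow is not meant.

How it is judged:
By the outcome, as a careful person would: the job done as asked, in the order asked, and still so for the second after the job is handed in, while the arm keeps its last pose, push and grip.
It also fails if it takes over 72 s, if anything falls off the work surface, if the arm or the gripper's body presses on something with over 40 N, if the wrist force passes 120 N, or if a joint passes its speed limit or range.

## Working session

There is one attempt and no reset: what is moved stays moved. The work goes in short steps, Python scripts to look and compute and a tool call to move; the robot and the scene stay as the last step left them, time stands still between calls to the robot, and variables do not carry over. Pictures are saved under pics/ and viewed, about 8 in all and at most 12, crops included, and the job is handed in when it is done.

Besides the shell and the picture viewer there is one more tool, called after "Emit:" in YAML: its name, and indented under it one key for each argument. servo_tool: Moves the arm, as the interface text tells. Its arguments: {"type":"object","properties":{"series":{"type":"array"}},"required":["series"]}

```bash
ls; mkdir -p pics; cat > h.py <<'E'
import numpy as np, cv2
from plant import ctrl, imaging
from scipy.spatial.transform import Rotation as R
def ray(s,px,st=None):
    H=s["color"].shape[0]; f=H/2/np.tan(np.radians(s["vfov"]/2))
    u=np.array([px[0]-s["cx"],px[1]-s["cy"]])
    if "pose" in s:
        T=np.array(s["pose"]); d=np.array([u[0]/f,u[1]/f,1])
    else:
        r=np.hypot(*u); a=r/f
        d=np.array([*(u/max(r,1e-9)*np.sin(a)),np.cos(a)])
        W=np.eye(4); W[:3,:3]=R.from_quat(st["eef_rot"]).as_matrix(); W[:3,3]=st["tool_pos"]
        T=W@np.array(s["tool_from_camera"])
    return T[:3,3],T[:3,:3]@d
def atz(s,px,z,st=None):
    o,d=ray(s,px,st); return (o+d*(z-o[2])/d[2]).round(4)
E
cat > a.py <<'E'
from h import *
print(ctrl.read_state())
Z=dict(pot_base=.012,pot_handle=.058,pot_neck=.087,collar_center=.119,collar_rim=.099,mark_heat_center=.012,mark_fill_center=.012)
for n in ("scene","top"):
    s=imaging.snapshot(n); cv2.imwrite(f"pics/{n}1.png",s["color"]); print(n,np.array(s["pose"])[:3,3])
    for k,z in Z.items():
        for r in imaging.place_of(s,k)[:4]: print(k,np.round(r["location"],1),round(r["confidence"],2),atz(s,r["location"],z))
E
python3 a.py
```

```text
pics
{'clock': 0.0, 'joint_positions': array([-1.35303232,  0.39919572,  0.04505057,  1.53786796, -0.0186787 ,
        1.20689068, -0.05069963]), 'joint_vel': array([-0.00032232,  0.00068331, -0.00030671,  0.00200337, -0.00118919,
        0.00223175,  0.00081575]), 'effort': array([-3.82534317e-04, -4.75117922e+01,  1.36468504e+00, -2.54222327e+01,
        1.17430105e-02,  9.54424439e-03,  5.98812434e-06]), 'tool_pos': array([0.20227079, 0.61706874, 0.23026676]), 'eef_rot': array([ 8.09750676e-01,  5.86773296e-01, -7.35802827e-04,  6.32527832e-04]), 'contact_force': array([-0.1428887 , -0.09499002, -0.9788769 ]), 'ft_torque': array([ 0.02574446, -0.02193734, -0.04295533]), 'grip_width': 1.0011100147660819}
scene [ 0.9417485  -0.57650448  0.84480586]
pot_base [228.9 255.7] 0.89 [ 0.3413 -0.1419  0.012 ]
pot_base [324.7 295.6] 0.63 [ 0.5764 -0.1004  0.012 ]
pot_handle [295.2 258. ] 0.97 [ 0.4895 -0.0872  0.058 ]
pot_handle [216.  276.3] 0.85 [ 0.3923 -0.2209  0.058 ]
pot_handle [325.6 172.5] 0.62 [0.3749 0.1696 0.058 ]
pot_handle [399.8 193.9] 0.58 [0.5607 0.2122 0.058 ]
pot_neck [292.
[... 722 characters left out ...]
93 [ 0.4955 -0.0808  0.058 ]
pot_handle [380.4 306.6] 0.75 [ 0.3757 -0.2106  0.058 ]
pot_handle [232.  306.1] 0.57 [0.3805 0.1633 0.058 ]
pot_neck [338.7 227.2] 0.86 [ 0.5746 -0.107   0.087 ]
pot_neck [351.5 324.7] 0.82 [ 0.3319 -0.135   0.087 ]
pot_neck [261.3 326.1] 0.73 [0.3306 0.0871 0.087 ]
collar_center [468.  250.7] 0.95 [ 0.5092 -0.4207  0.119 ]
collar_center [423.4 294.5] 0.88 [ 0.4035 -0.3083  0.119 ]
collar_center [338.2 225.3] 0.72 [ 0.5748 -0.1043  0.119 ]
collar_rim [338.  226.8] 0.75 [ 0.574  -0.1047  0.099 ]
collar_rim [419.5 295.7] 0.75 [ 0.4012 -0.3024  0.099 ]
collar_rim [457.9 252.9] 0.55 [ 0.5059 -0.4008  0.099 ]
mark_fill_center [193.1 251.2] 0.19 [0.5252 0.2723 0.012 ]
```

```bash
python3 - <<'E'
import cv2
a=cv2.imread("pics/scene1.png"); b=cv2.imread("pics/top1.png")
cv2.imwrite("pics/s1c.png",cv2.resize(a[120:460,120:520],(800,680))[:600]); cv2.imwrite("pics/t1c.png",cv2.resize(b[160:380,150:490],(800,518)))
E
```

```text
(no output)
```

View pics/s1c.png

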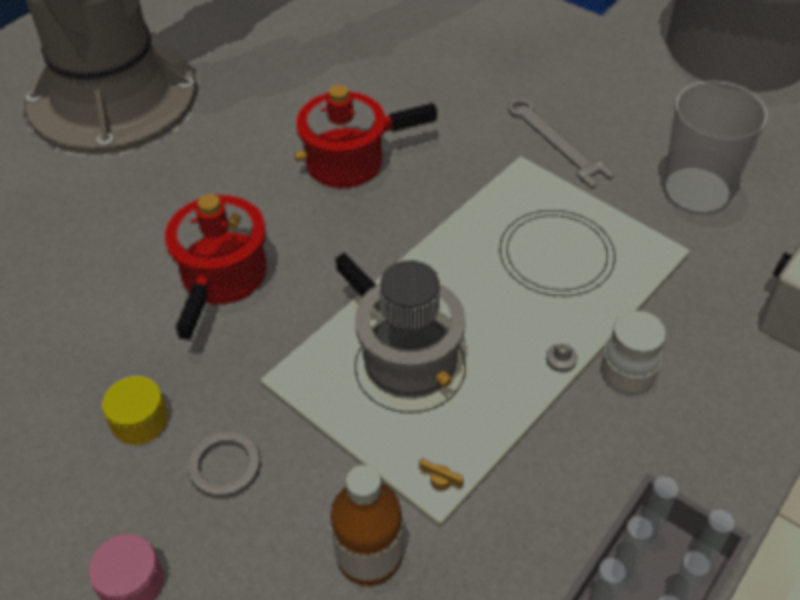

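View pics/t1c.png

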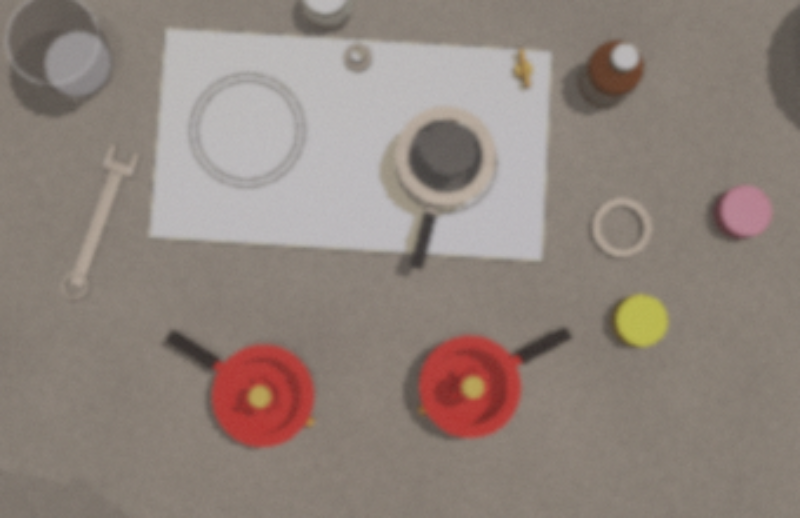

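The image shows three pots. The steel one at scene px (325,285) is the target. The red ones at (290,185) and (228,245) are decoys. The target collar is on the steel pot at scene px (325,265). The yellow (187,325) and pink (183,405) caps are decoys. The double ring is at scene px (398,246)/top px (255,215). I'll move to a spot between the mark and the handle for a closer wrist look.

Emit:
servo_tool:
  series:
    - {"travel": [30,-50,60],"rot": [0,0,0],"claw": 0}
    - {"travel": [60,-100,100],"rot": [0,0,0],"claw": 0}
    - {"travel": [260,-600,100],"rot": [0,0,0],"claw": 0}
    - {"travel": [260,-600,100],"rot": [0,0,0],"claw": 0}
    - {"travel": [260,-600,100],"rot": [0,0,0],"claw": 0}
    - {"travel": [260,-600,100],"rot": [0,0,0],"claw": 0}
    - {"travel": [260,-600,100],"rot": [0,0,0],"claw": 0}
    - {"travel": [260,-600,100],"rot": [0,0,0],"claw": 0}
    - {"travel": [260,-600,100],"rot": [0,0,0],"claw": 0}
    - {"travel": [260,-600,100],"rot": [0,0,0],"claw": 0}
    - {"travel": [260,-600,100],"rot": [0,0,0],"claw": 0}
    - {"travel": [260,-600,100],"rot": [0,0,0],"claw": 0}

```text
clock: 2.3
tool_pos: [0.4635, 0.0121, 0.332]
eef_rot: [0.813, 0.582, 0.0, 0.001]
contact_force: [-0.1, 1.6, 0.1]
grip_width: 1.001
```

```bash
cat >> h.py <<'E'
def rectify(s,x0,x1,y0,y1,z,st=None,res=.0005):
    "image: columns = -y, rows = -x; resolution res"
    X,Y=np.meshgrid(np.arange(x1,x0,-res),np.arange(y1,y0,-res),indexing="ij")
    P=np.stack([X,Y,np.full_like(X,z)],-1)
    if "pose" in s: T=np.array(s["pose"])
    else:
        W=np.eye(4); W[:3,:3]=R.from_quat(st["eef_rot"]).as_matrix(); W[:3,3]=st["tool_pos"]; T=W@np.array(s["tool_from_camera"])
    q=(P-T[:3,3])@T[:3,:3]; f=s["color"].shape[0]/2/np.tan(np.radians(s["vfov"]/2))
    if "pose" in s: u=q[...,:2]/q[...,2:]*f
    else:
        r=np.hypot(q[...,0],q[...,1]); u=q[...,:2]*(f*np.arctan2(r,q[...,2])/np.maximum(r,1e-9))[...,None]
    u=(u+[s["cx"],s["cy"]]).astype(np.float32)
    return cv2.remap(s["color"],u[...,0],u[...,1],cv2.INTER_LINEAR)
def ring(img,x1,y1,radii,res=.0005):
    "best centre of dark engraved circles, in world xy"
    g=cv2.cvtColor(img,cv2.COLOR_BGR2GRAY).astype(np.float32)
    d=np.clip(cv2.GaussianBlur(g,(0,0),8)-cv2.GaussianBlur(g,(0,0),1),0,12)
    n=int(max(radii)/res)+6; k=np.zeros((2*n+1,2*n+1),np.float32)
    for r in radii: cv2.circle(k,(n,n),int(round(r/res)),1,3)
    k/=k.sum(); m=cv2.filter2D(d,-1,k,borderType=cv2.BORDER_CONSTANT)
    _,v,_,(c,r)=cv2.minMaxLoc(m); return np.array([x1-r*res,y1-c*res]).round(4),round(v,2)
E
cat > b.py <<'E'
from h import *
import sys
tag=sys.argv[1]
st=ctrl.read_state(); w=imaging.snapshot("wrist"); t=imaging.snapshot("top")
cv2.imwrite(f"pics/w{tag}.png",w["color"])
Z=dict(pot_base=.012,pot_handle=.058,pot_neck=.087,collar_center=.119,collar_rim=.099)
for n,s in (("wrist",w),("top",t)):
    print(n)
    for k,z in Z.items():
        for r in imaging.place_of(s,k)[:2]: print(k,np.round(r["location"],1),round(r["confidence"],2),atz(s,r["location"],z,st))
    im=rectify(s,.45,.75,.0,.25,.012,st); cv2.imwrite(f"pics/r{n}{tag}.png",im)
    print("heat",ring(im,.75,.25,(.056,.064)))
E
python3 b.py 2; python3 -c "
import cv2,numpy as np
a=cv2.imread('pics/w2.png');b=cv2.imread('pics/rwrist2.png');b=cv2.resize(b,(400,480));a=cv2.resize(a,(400,300));c=np.zeros((480,800,3),np.uint8);c[:300,:400]=a;c[:,400:]=b
cv2.imwrite('pics/c2.png',c)"
```

```text
wrist
pot_base [265.2 293.9] 0.97 [ 0.5759 -0.1101  0.012 ]
pot_base [190.1 134.3] 0.88 [ 0.3399 -0.1253  0.012 ]
pot_handle [131.9 189. ] 0.95 [ 0.3768 -0.2079  0.058 ]
pot_handle [419.9  84.3] 0.87 [0.3777 0.1562 0.058 ]
pot_neck [349.2  58.8] 0.7 [0.3324 0.0851 0.087 ]
pot_neck [164.1 133.4] 0.6 [ 0.336  -0.1277  0.087 ]
collar_center [ 91.5 229.9] 0.95 [ 0.4017 -0.2454  0.119 ]
collar_center [252.4 337.5] 0.77 [ 0.5805 -0.1115  0.119 ]
collar_rim [ 97.4 223.9] 0.88 [ 0.3985 -0.2488  0.099 ]
collar_rim [ 84.8 311.1] 0.61 [ 0.4954 -0.3344  0.099 ]
heat (array([0.621 , 0.1105]), 11.14)
top
pot_base [351.4 325.1] 0.86 [ 0.3292 -0.1399  0.012 ]
pot_base [339.8 230. ] 0.82 [ 0.5778 -0.1136  0.012 ]
pot_handle [329.  264.1] 0.93 [ 0.4843 -0.0824  0.058 ]
pot_handle [232.4 305.8] 0.91 [0.3813 0.1623 0.058 ]
pot_neck [338.5 228.4] 0.91 [ 0.5716 -0.1065  0.087 ]
pot_neck [347.2 326.2] 0.68 [ 0.3284 -0.1243  0.087 ]
collar_center [464.6 251.8] 0.71 [ 0.5065 -0.4122  0.119 ]
collar_center [336.6 223.9] 0.7 [ 0.5783 -0.1004  0.119 ]
collar_rim [460.3 250.9] 0.85 [ 0.5108 -0.4069  0.099 ]
collar_rim [341.5 225.8] 0.69 [ 0.5764 -0.1135  0.099 ]
heat (array([0.6205, 0.111 ]), 4.54)
```

View pics/c2.png

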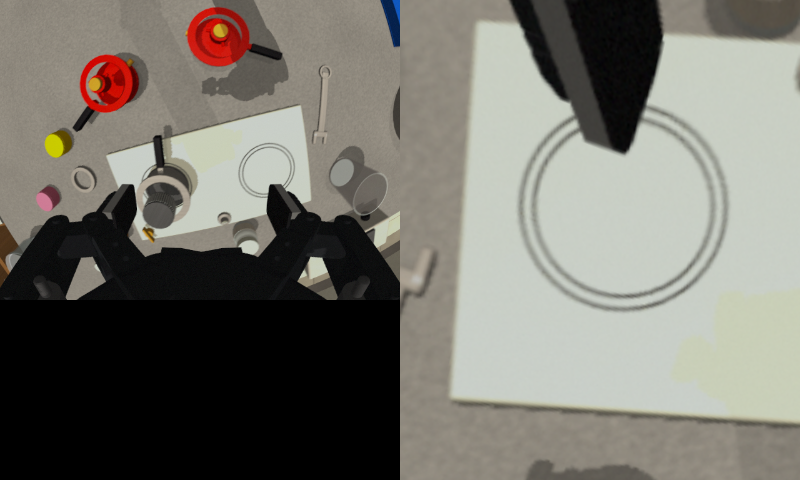

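```bash
cat > c.py <<'E'
from h import *
import sys
tag,cx,cy=sys.argv[1],float(sys.argv[2]),float(sys.argv[3])
st=ctrl.read_state(); print(st["tool_pos"])
for n in ("wrist","top"):
    s=imaging.snapshot(n); 
    im=rectify(s,cx-.15,cx+.05,cy-.06,cy+.1,.069,st)
    m=(im.max(2)<45).astype(np.uint8)
    N,L,S,C=cv2.connectedComponentsWithStats(m)
    for i in range(1,N):
        if 700<S[i,4]<8000:
            (c,r),wh,a=cv2.minAreaRect(np.argwhere(L==i)[:,::-1].astype(np.float32)); b=cv2.boxPoints(((c,r),wh,a))
            e=b[1]-b[0] if np.hypot(*(b[1]-b[0]))>np.hypot(*(b[2]-b[1])) else b[2]-b[1]
            print(n,"handle c",cx+.05-r*.0005,cy+.1-c*.0005,np.array(wh)/2,"dir",np.degrees(np.arctan2(e[0],e[1]))%180)
    cv2.imwrite(f"pics/h{n}{tag}.png",im)
E
python3 c.py 3 .578 -.108; python3 -c "
import cv2,numpy as np
cv2.imwrite('pics/c3.png',np.hstack([cv2.imread('pics/hwrist3.png'),cv2.imread('pics/htop3.png')]))"
```

```text
[0.46239928 0.0180643  0.33133939]
wrist handle c 0.5616038665771484 -0.1646260681152344 [16.83479881 59.14929962] dir 164.47589
wrist handle c 0.4901024169921875 -0.08322074127197265 [24.24740791 63.74343872] dir 170.38026
```

View pics/c3.png

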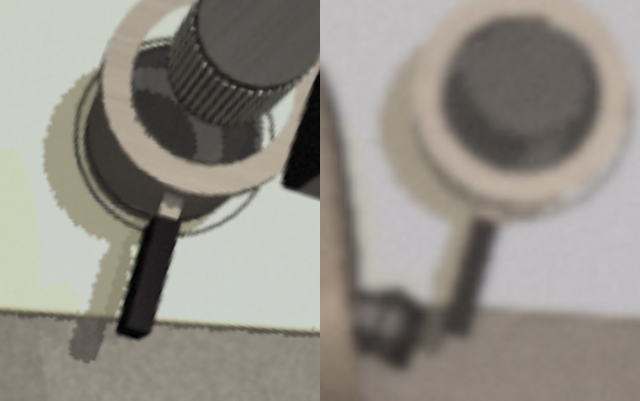

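Emit:
servo_tool:
  series:
    - {"travel": [29,-50,-20],"rot": [0,0,4],"claw": 0}
    - {"travel": [29,-101,-50],"rot": [0,0,4],"claw": 0}
    - {"travel": [29,-101,-100],"rot": [0,0,4],"claw": 0}
    - {"travel": [29,-101,-150],"rot": [0,0,4],"claw": 0}
    - {"travel": [29,-101,-200],"rot": [0,0,4],"claw": 0}
    - {"travel": [29,-101,-240],"rot": [0,0,4],"claw": 0}
    - {"travel": [29,-101,-270],"rot": [0,0,4],"claw": 0}
    - {"travel": [29,-101,-290],"rot": [0,0,4],"claw": 0}
    - {"travel": [29,-101,-291],"rot": [0,0,4],"claw": 0}
    - {"travel": [29,-101,-291],"rot": [0,0,4],"claw": 0}

```text
clock: 4.25
tool_pos: [0.4922, -0.0834, 0.041]
eef_rot: [0.789, 0.615, 0.0, 0.0]
contact_force: [-0.3, -0.2, -0.0]
grip_width: 1.005
```

```bash
python3 - <<'E'
from h import *
st=ctrl.read_state(); print(st["tool_pos"],st["eef_rot"],st["contact_force"])
w=imaging.snapshot("wrist"); cv2.imwrite("pics/w4.png",w["color"][:330]); 
for k,z in dict(pot_base=.012,pot_handle=.058,collar_center=.119).items():
    for r in imaging.place_of(w,k)[:1]: print(k,np.round(r["location"]),round(r["confidence"],2),atz(w,r["location"],z,st))
E
```

```text
[ 0.49216006 -0.08343425  0.04097916] [7.88765814e-01 6.14693547e-01 4.38228100e-04 3.76561845e-04] [-0.34668456 -0.22198427 -0.01575554]
pot_base [161.  14.] 0.91 [ 0.3434 -0.1268  0.012 ]
pot_handle [  6. 140.] 0.93 [ 0.3817 -0.1987  0.058 ]
```

View pics/w4.png

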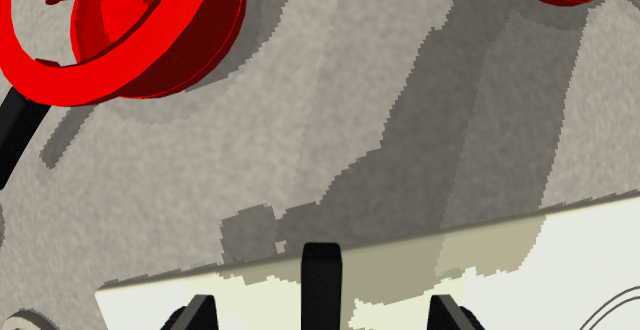

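Handle centred between the fingers (col 321, pads at about 205 and 445). Closing.

Emit:
servo_tool:
  series:
    - {"travel": [0,0,-2],"rot": [0,0,0],"claw": 120}
    - {"travel": [0,0,-2],"rot": [0,0,0],"claw": 180}
    - {"travel": [0,0,-2],"rot": [0,0,0],"claw": 220}
    - {"travel": [0,0,-2],"rot": [0,0,0],"claw": 255}
    - {"travel": [0,0,-2],"rot": [0,0,0],"claw": 255}
    - {"travel": [0,0,-2],"rot": [0,0,0],"claw": 255}
    - {"travel": [0,0,-2],"rot": [0,0,0],"claw": 255}

```text
clock: 5.32
tool_pos: [0.4914, -0.0839, 0.0385]
eef_rot: [0.789, 0.614, -0.0, 0.0]
contact_force: [-1.3, -2.9, 3.8]
grip_width: 0.156
```

Emit:
servo_tool:
  series:
    - {"travel": [2,8,0],"rot": [0,0,0],"claw": 255}
    - {"travel": [5,25,0],"rot": [0,0,0],"claw": 255}
    - {"travel": [9,45,0],"rot": [0,0,0],"claw": 255}
    - {"travel": [13,66,0],"rot": [0,0,0],"claw": 255}
    - {"travel": [17,88,0],"rot": [0,0,0],"claw": 255}
    - {"travel": [21,110,0],"rot": [0,0,0],"claw": 255}
    - {"travel": [26,132,0],"rot": [0,0,0],"claw": 255}
    - {"travel": [30,154,0],"rot": [0,0,0],"claw": 255}
    - {"travel": [34,176,0],"rot": [0,0,0],"claw": 255}
    - {"travel": [38,196,0],"rot": [0,0,0],"claw": 255}
    - {"travel": [41,211,0],"rot": [0,0,0],"claw": 255}
    - {"travel": [42,217,0],"rot": [0,0,0],"claw": 255}

```text
clock: 6.82
tool_pos: [0.5336, 0.1324, 0.0384]
eef_rot: [0.789, 0.614, -0.001, 0.001]
contact_force: [-0.1, -6.5, 4.3]
grip_width: 0.157
```

Emit:
servo_tool:
  series:
    - {"travel": [0,0,0],"rot": [0,0,0],"claw": 255}
    - {"travel": [0,0,0],"rot": [0,0,0],"claw": 255}

```text
clock: 7.08
tool_pos: [0.5338, 0.133, 0.0385]
eef_rot: [0.789, 0.614, 0.0, 0.0]
contact_force: [-0.2, -5.1, 3.0]
grip_width: 0.155
```

```bash
cat > d.py <<'E'
from h import *
import sys
tag=sys.argv[1]
print(ctrl.read_state()["tool_pos"]); out=[]
for n in ("top","scene"):
    s=imaging.snapshot(n)
    for z in (.012,.083):
        im=rectify(s,.52,.72,.0,.22,z); out.append(im)
        if z==.083:
            g=cv2.medianBlur(cv2.cvtColor(im,cv2.COLOR_BGR2GRAY),5)
            c=cv2.HoughCircles(g,cv2.HOUGH_GRADIENT_ALT,1.5,40,param1=80,param2=.5,minRadius=96,maxRadius=120)
            if c is not None:
                for x in c[0][:3]: print(n,"flange c",.72-x[1]*.0005,.22-x[0]*.0005,"r mm",x[2]/2)
        else: print(n,"heat",ring(im,.72,.22,(.064,)))
    for k,z in dict(pot_base=.012,pot_neck=.087,pot_handle=.058,collar_center=.119).items():
        for r in imaging.place_of(s,k)[:3]:
            p=atz(s,r["location"],z)
            if p[1]>0 and p[0]>.45: print(n,k,round(r["confidence"],2),p)
cv2.imwrite(f"pics/d{tag}.png",cv2.resize(np.vstack([np.hstack(out[:2]),np.hstack(out[2:])]),(660,600)))
E
python3 d.py 5
```

```text
[0.53379208 0.13295499 0.03848828]
top heat (array([0.62  , 0.1105]), 3.35)
top pot_base 0.62 [0.6172 0.1129 0.012 ]
top pot_base 0.22 [0.636  0.1116 0.012 ]
top pot_neck 0.97 [0.6153 0.1106 0.087 ]
top collar_center 0.63 [0.6252 0.1161 0.119 ]
scene heat (array([0.6245, 0.1095]), 8.71)
scene flange c 0.648 0.055749997 r mm 55.68652
scene pot_base 0.83 [0.6179 0.121  0.012 ]
scene pot_neck 0.67 [0.6251 0.1108 0.087 ]
scene pot_handle 0.7 [0.529  0.1349 0.058 ]
scene collar_center 0.81 [0.6299 0.1145 0.119 ]
```

View pics/d5.png

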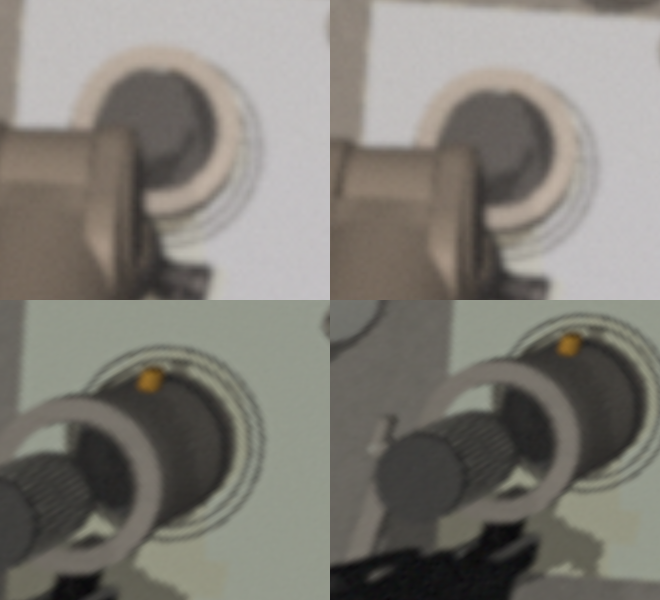

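```bash
python3 - <<'E'
from h import *
out=[]
for n,x1,y1,zz in (("top",.70,.19,.083),("scene",.70,.19,.012),("scene",.70,.19,.083)):
    s=imaging.snapshot(n); im=rectify(s,.54,.70,.03,.19,zz,None,.0004)
    P=lambda p:(int(round((y1-p[1])/.0004*8)),int(round((x1-p[0])/.0004*8)))
    c=P((.621,.1108))
    for r,col in (((.054,(0,0,255)),) if zz>.05 else ((.048,(0,0,255)),)): cv2.circle(im,c,int(r/.0004*8),col,1,cv2.LINE_AA,3)
    if zz<.05: cv2.circle(im,P((.6208,.1107)),int(.064/.0004*8),(255,0,0),1,cv2.LINE_AA,3)
    out.append(im)
cv2.imwrite("pics/e6.png",cv2.resize(np.vstack([np.hstack(out[:2]),np.hstack([out[2],out[2]*0])]),(800,800))[:]); 
cv2.imwrite("pics/e6.png",cv2.resize(np.hstack(out[:2]),(800,400)))
E
```

```text
(no output)
```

View pics/e6.png

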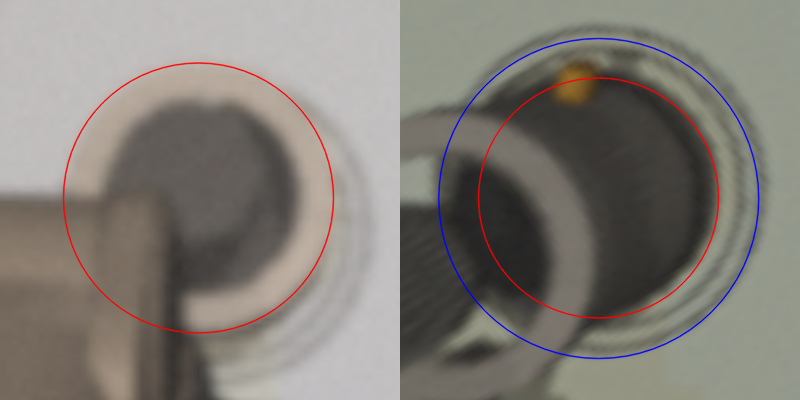

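```bash
python3 - <<'E'
from h import *
from scipy.optimize import least_squares
def fit(n,z,lo,hi,angs,c0,name,ch=None):
    s=imaging.snapshot(n); im=rectify(s,.52,.74,.0,.22,z); g=im.astype(float).mean(2) if ch is None else ch(im.astype(float))
    g=cv2.GaussianBlur(g,(0,0),1.5); pts=[]
    for a in np.radians(angs):
        rr=np.arange(lo,hi,.00025); x=c0[0]+rr*np.cos(a); y=c0[1]+rr*np.sin(a)
        v=cv2.remap(g.astype(np.float32),((.22-y)/.0005).astype(np.float32)[None],((.74-x)/.0005).astype(np.float32)[None],1)[0]
        d=np.gradient(v); i=np.argmax(abs(d)); pts.append((x[i],y[i]))
    p=np.array(pts)
    for r0 in (None,1):
        R0={"flange":.054,"base":.048}[name]
        f=(lambda q:np.hypot(p[:,0]-q[0],p[:,1]-q[1])-(R0 if r0 else q[2]))
        q=least_squares(f,[*c0,R0],loss="soft_l1",f_scale=.0007); print(n,name,"fixed r" if r0 else "free",q.x.round(4),"rms",np.median(abs(f(q.x))).round(4))
# angle measured from +x toward +y
sat=lambda im:im[...,2]-im[...,0]
fit("top",.083,.047,.061,range(-100,75,3),(.621,.1108),"flange",sat)
fit("top",.083,.047,.061,range(0,75,3),(.621,.1108),"flange",sat)
fit("scene",.012,.040,.054,range(-130,10,3),(.6235,.1098),"base")
s=imaging.snapshot("scene"); im=rectify(s,.52,.74,.0,.22,.012); print("ring scene",ring(im,.74,.22,(.064,)),ring(im,.74,.22,(.056,.064)))
E
```

```text
top flange free [0.6203 0.1092 0.0547] rms 0.0007
top flange fixed r [0.6211 0.1091 0.054 ] rms 0.0008
top flange free [0.6206 0.108  0.055 ] rms 0.0007
top flange fixed r [0.6214 0.1087 0.054 ] rms 0.0008
scene base free [0.6249 0.1105 0.0478] rms 0.0004
scene base fixed r [0.6248 0.1108 0.048 ] rms 0.0004
ring scene (array([0.6245, 0.1095]), 8.67) (array([0.6245, 0.1095]), 7.95)
```

Pot centred: pot minus mark is (0.3,-1.7) mm in the top view and (0.4,+1.1) mm in the scene view, so the two cancel to about zero. Releasing and rising.

Emit:
servo_tool:
  series:
    - {"travel": [0,0,0],"rot": [0,0,0],"claw": 200}
    - {"travel": [0,0,0],"rot": [0,0,0],"claw": 120}
    - {"travel": [0,0,0],"rot": [0,0,0],"claw": 0}
    - {"travel": [0,0,0],"rot": [0,0,0],"claw": 0}
    - {"travel": [0,0,0],"rot": [0,0,0],"claw": 0}
    - {"travel": [0,0,40],"rot": [0,0,0],"claw": 0}
    - {"travel": [0,0,90],"rot": [0,0,0],"claw": 0}
    - {"travel": [0,0,140],"rot": [0,0,0],"claw": 0}
    - {"travel": [10,0,200],"rot": [0,0,0],"claw": 0}
    - {"travel": [20,-22,240],"rot": [0,0,0],"claw": 0}
    - {"travel": [20,-22,240],"rot": [0,0,0],"claw": 0}
    - {"travel": [20,-22,240],"rot": [0,0,0],"claw": 0}

```text
clock: 9.43
tool_pos: [0.5527, 0.112, 0.2775]
eef_rot: [0.789, 0.615, -0.0, -0.001]
contact_force: [0.9, -0.5, -0.5]
grip_width: 1.0
```

```bash
cat > f.py <<'E'
from h import *
import sys
tag=sys.argv[1]; cx,cy=.621,.1105
st=ctrl.read_state(); print(st["tool_pos"],st["eef_rot"],st["joint_positions"].round(2),st["contact_force"].round(1))
w=imaging.snapshot("wrist"); cv2.imwrite(f"pics/w{tag}.png",w["color"])
out=[]
for z,rs in ((.012,(.056,.064,.048)),(.083,(.054,)),(.139,(.028,))):
    im=rectify(w,cx-.1,cx+.08,cy-.08,cy+.08,z,st,.0006)
    for r in rs: cv2.circle(im,(int(.08/.0006),int(.08/.0006)),int(r/.0006),(0,0,255) if r!=.048 else (255,0,0),1,cv2.LINE_AA)
    out.append(im)
cv2.imwrite(f"pics/f{tag}.png",np.hstack(out))
for k,z in dict(pot_base=.012,pot_neck=.087,pot_handle=.058,collar_center=.119).items():
    for r in imaging.place_of(w,k)[:3]:
        p=atz(w,r["location"],z,st)
        if p[1]>0 and p[0]>.45: print(k,round(r["confidence"],2),p)
E
python3 f.py 7
```

```text
[0.55272859 0.11197513 0.27754566] [ 7.88804762e-01  6.14643316e-01 -4.20766616e-04 -6.81720924e-04] [-0.88  0.27  0.74  1.7  -0.19  1.25  1.23] [ 0.9 -0.5 -0.5]
pot_base 0.81 [0.6209 0.1064 0.012 ]
pot_handle 0.87 [0.5344 0.1308 0.058 ]
collar_center 0.92 [0.6216 0.1076 0.119 ]
```

View pics/f7.png

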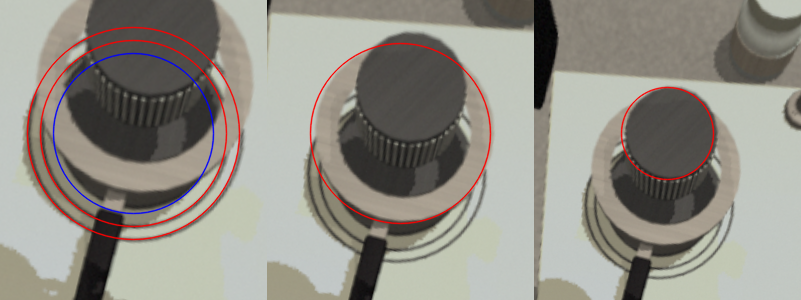

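Collar top sits at about (0.620,0.109), and the ring and flange overlays agree to about 1 mm. Going over and down onto the collar.

Emit:
servo_tool:
  series:
    - {"travel": [35,-1,0],"rot": [0,0,0],"claw": 0}
    - {"travel": [67,-2,0],"rot": [0,0,0],"claw": 0}
    - {"travel": [67,-2,-40],"rot": [0,0,0],"claw": 0}
    - {"travel": [67,-2,-80],"rot": [0,0,0],"claw": 0}
    - {"travel": [67,-2,-115],"rot": [0,0,0],"claw": 0}
    - {"travel": [67,-2,-145],"rot": [0,0,0],"claw": 0}
    - {"travel": [67,-2,-165],"rot": [0,0,0],"claw": 0}
    - {"travel": [67,-2,-175],"rot": [0,0,0],"claw": 0}
    - {"travel": [67,-2,-175],"rot": [0,0,0],"claw": 0}

```text
clock: 10.8
tool_pos: [0.6205, 0.1097, 0.1032]
eef_rot: [0.789, 0.615, -0.0, -0.0]
contact_force: [0.2, -0.0, 0.2]
grip_width: 0.998
```

```bash
python3 - <<'E'
from h import *
st=ctrl.read_state(); print(st["tool_pos"],st["contact_force"].round(1),st["joint_positions"].round(2))
w=imaging.snapshot("wrist"); s=imaging.snapshot("scene")
im=s["color"][170:330,320:480]; cv2.imwrite("pics/w8.png",np.hstack([cv2.resize(w["color"][150:,100:540],(440,330)),cv2.resize(im,(330,330),interpolation=cv2.INTER_CUBIC)]))
E
```

```text
[0.62046305 0.10970296 0.10315942] [ 0.2 -0.   0.2] [-0.7   0.57  0.64  1.73 -0.4   0.98  1.41]
```

View pics/w8.png

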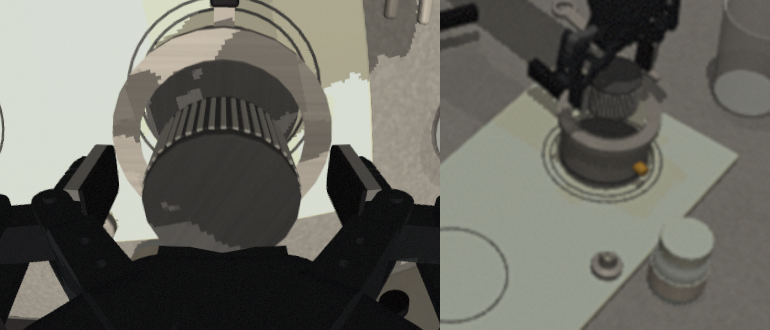

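Collar is centred between the jaws (col 222 vs 221). Closing on it.

Emit:
servo_tool:
  series:
    - {"travel": [0,0,0],"rot": [0,0,0],"claw": 60}
    - {"travel": [0,0,0],"rot": [0,0,0],"claw": 80}
    - {"travel": [0,0,0],"rot": [0,0,0],"claw": 100}
    - {"travel": [0,0,0],"rot": [0,0,0],"claw": 130}
    - {"travel": [0,0,0],"rot": [0,0,0],"claw": 255}
    - {"travel": [0,0,0],"rot": [0,0,0],"claw": 255}
    - {"travel": [0,0,0],"rot": [0,0,0],"claw": 255}

```text
clock: 11.78
tool_pos: [0.6214, 0.11, 0.1043]
eef_rot: [0.789, 0.615, 0.001, 0.0]
contact_force: [0.1, 1.0, 6.1]
grip_width: 0.637
```

Emit:
servo_tool:
  series:
    - {"travel": [0,0,-1],"rot": [0,0,0],"claw": 255}
    - {"travel": [0,0,-1],"rot": [0,0,0],"claw": 255}

```text
clock: 12.02
tool_pos: [0.6215, 0.11, 0.1042]
eef_rot: [0.789, 0.615, 0.001, 0.0]
contact_force: [-1.4, 0.4, 11.2]
grip_width: 0.634
```

Emit:
servo_tool:
  series:
    - {"travel": [0,0,1],"rot": [0,0,5],"claw": 255}
    - {"travel": [0,0,1],"rot": [0,0,10],"claw": 255}
    - {"travel": [0,0,1],"rot": [0,0,16],"claw": 255}
    - {"travel": [0,0,1],"rot": [0,0,16],"claw": 255}

```text
clock: 12.52
tool_pos: [0.6211, 0.1094, 0.1043]
eef_rot: [0.695, 0.719, 0.001, 0.0]
contact_force: [-0.1, 0.7, 6.1]
grip_width: 0.639
```

```bash
cat > g.py <<'E'
from h import *
import sys
st=ctrl.read_state(); print(st["tool_pos"].round(4),st["contact_force"].round(1),st["ft_torque"].round(2),st["joint_positions"].round(2))
s=imaging.snapshot("scene"); cv2.imwrite(f"pics/g{sys.argv[1]}.png",s["color"])
for k,z in dict(pot_base=.012,pot_handle=.058).items():
    for r in imaging.place_of(s,k)[:4]:
        p=atz(s,r["location"],z)
        if p[1]>0 and p[0]>.45: print(k,round(r["confidence"],2),p)
E
python3 g.py 9
```

```text
[0.6211 0.1094 0.1043] [-0.1  0.7  6.1] [-0.07  0.04  0.04] [-0.66  0.55  0.57  1.73 -0.35  0.97  1.65]
pot_base 0.91 [0.6218 0.1163 0.012 ]
pot_handle 0.85 [0.5182 0.1383 0.058 ]
```

Joint 7 lacks room for a full positive turn, so I'll turn the other way.

Emit:
servo_tool:
  series:
    - {"travel": [0,0,0],"rot": [0,0,-8],"claw": 255}
    - {"travel": [0,0,0],"rot": [0,0,-16],"claw": 255}
    - {"travel": [0,0,0],"rot": [0,0,-24],"claw": 255}
    - {"travel": [0,0,0],"rot": [0,0,-33],"claw": 255}
    - {"travel": [0,0,0],"rot": [0,0,-33],"claw": 255}

```text
clock: 13.3
tool_pos: [0.6213, 0.1095, 0.1043]
eef_rot: [0.871, 0.491, 0.001, 0.001]
contact_force: [0.3, -0.4, 6.2]
grip_width: 0.638
```

Emit:
servo_tool:
  series:
    - {"travel": [0,0,0],"rot": [0,0,-4],"claw": 255}
    - {"travel": [0,0,0],"rot": [0,0,-7],"claw": 255}
    - {"travel": [0,0,0],"rot": [0,0,-7],"claw": 255}

```text
clock: 13.68
tool_pos: [0.6212, 0.1096, 0.1043]
eef_rot: [0.9, 0.437, 0.001, 0.0]
contact_force: [0.2, 0.3, 6.4]
grip_width: 0.641
```

Emit:
servo_tool:
  series:
    - {"travel": [0,0,0],"rot": [0,0,-4],"claw": 255}
    - {"travel": [0,0,0],"rot": [0,0,-8],"claw": 255}
    - {"travel": [0,0,0],"rot": [0,0,-8],"claw": 255}

```text
clock: 14.05
tool_pos: [0.6212, 0.1097, 0.1043]
eef_rot: [0.928, 0.373, 0.001, 0.0]
contact_force: [-0.5, 1.4, 5.8]
grip_width: 0.639
```

Emit:
servo_tool:
  series:
    - {"travel": [0,0,0],"rot": [0,0,-4],"claw": 255}
    - {"travel": [0,0,0],"rot": [0,0,-8],"claw": 255}
    - {"travel": [0,0,0],"rot": [0,0,-8],"claw": 255}

```text
clock: 14.42
tool_pos: [0.6211, 0.1097, 0.1043]
eef_rot: [0.952, 0.307, 0.001, 0.0]
contact_force: [-0.1, 1.0, 5.9]
grip_width: 0.636
```

Emit:
servo_tool:
  series:
    - {"travel": [0,0,0],"rot": [0,0,-4],"claw": 255}
    - {"travel": [0,0,0],"rot": [0,0,-8],"claw": 255}
    - {"travel": [0,0,0],"rot": [0,0,-8],"claw": 255}

```text
clock: 14.8
tool_pos: [0.6211, 0.1106, 0.1038]
eef_rot: [0.971, 0.241, 0.001, -0.0]
contact_force: [0.9, 2.7, 5.0]
grip_width: 0.638
```

Emit:
servo_tool:
  series:
    - {"travel": [0,0,0],"rot": [0,0,-3],"claw": 255}
    - {"travel": [0,0,0],"rot": [0,0,-3],"claw": 255}

```text
clock: 15.05
tool_pos: [0.6212, 0.1107, 0.1035]
eef_rot: [0.976, 0.216, 0.001, -0.0]
contact_force: [1.7, 2.5, 3.0]
grip_width: 0.636
```

Emit:
servo_tool:
  series:
    - {"travel": [0,0,-1],"rot": [0,0,0],"claw": 255}
    - {"travel": [0,0,-2],"rot": [0,0,0],"claw": 255}
    - {"travel": [0,0,-2],"rot": [0,0,0],"claw": 255}

```text
clock: 15.42
tool_pos: [0.6218, 0.1106, 0.1023]
eef_rot: [0.976, 0.216, 0.002, -0.001]
contact_force: [1.8, 3.6, 5.8]
grip_width: 0.639
```

```bash
python3 g.py 10
```

```text
[0.6218 0.1106 0.1023] [1.8 3.6 5.8] [ 0.75 -0.38 -0.09] [-0.84  0.65  0.86  1.73 -0.56  1.02  0.66]
pot_base 0.63 [0.6244 0.1152 0.012 ]
pot_handle 0.98 [0.5345 0.1308 0.058 ]
```

Emit:
servo_tool:
  series:
    - {"travel": [0,0,1],"rot": [0,0,-2],"claw": 255}
    - {"travel": [0,0,1],"rot": [0,0,-4],"claw": 255}
    - {"travel": [0,0,1],"rot": [0,0,-4],"claw": 255}

```text
clock: 15.95
tool_pos: [0.6203, 0.1096, 0.1019]
eef_rot: [0.983, 0.181, -0.0, 0.0]
contact_force: [2.6, 3.2, 0.4]
grip_width: 0.636
```

```bash
python3 g.py 11
```

```text
[0.6203 0.1096 0.1019] [2.6 3.2 0.4] [ 0.59 -0.7  -0.09] [-0.85  0.66  0.87  1.73 -0.58  1.03  0.6 ]
pot_base 0.92 [0.6232 0.1132 0.012 ]
pot_handle 0.91 [0.5296 0.1337 0.058 ]
```

Emit:
servo_tool:
  series:
    - {"travel": [0,0,-1],"rot": [0,0,-1],"claw": 255}
    - {"travel": [0,0,-2],"rot": [0,0,-1],"claw": 255}
    - {"travel": [0,0,-3],"rot": [0,0,-1],"claw": 255}
    - {"travel": [0,0,-3],"rot": [0,0,-1],"claw": 255}

```text
clock: 16.6
tool_pos: [0.6203, 0.1097, 0.0991]
eef_rot: [0.985, 0.172, -0.0, 0.0]
contact_force: [3.3, 1.8, -1.2]
grip_width: 0.641
```

Emit:
servo_tool:
  series:
    - {"travel": [0.5,0.3,-2],"rot": [0,0,0],"claw": 255}
    - {"travel": [0.5,0.3,-4],"rot": [0,0,0],"claw": 255}
    - {"travel": [0.5,0.3,-6],"rot": [0,0,0],"claw": 255}
    - {"travel": [0.5,0.3,-7],"rot": [0,0,0],"claw": 255}
    - {"travel": [0.5,0.3,-7],"rot": [0,0,0],"claw": 255}

```text
clock: 17.23
tool_pos: [0.6213, 0.1102, 0.093]
eef_rot: [0.985, 0.172, 0.0, -0.0]
contact_force: [2.0, 3.7, 6.6]
grip_width: 0.634
```

Emit:
servo_tool:
  series:
    - {"travel": [0,0.3,-1.5],"rot": [0,0,0],"claw": 255}
    - {"travel": [0,0.3,-3],"rot": [0,0,0],"claw": 255}
    - {"travel": [0,0.3,-3],"rot": [0,0,0],"claw": 255}

```text
clock: 17.6
tool_pos: [0.6214, 0.1103, 0.0924]
eef_rot: [0.985, 0.172, 0.0, -0.001]
contact_force: [-3.9, 4.3, 19.7]
grip_width: 0.637
```

Emit:
servo_tool:
  series:
    - {"travel": [0,0,-1],"rot": [0,0,0],"claw": 255}
    - {"travel": [0,0,-1],"rot": [0,0,0],"claw": 255}

```text
clock: 17.85
tool_pos: [0.6214, 0.1103, 0.0924]
eef_rot: [0.985, 0.172, 0.0, -0.001]
contact_force: [-6.4, 4.1, 26.1]
grip_width: 0.642
```

```bash
python3 g.py 12; python3 d.py 12; python3 - <<'E'
from h import *
o=[]
for n,a in (("scene",(150,330,310,490)),("wrist",(150,480,100,540))):
    im=imaging.snapshot(n)["color"][a[0]:a[1],a[2]:a[3]]; o.append(cv2.resize(im,(400,400),interpolation=cv2.INTER_CUBIC))
cv2.imwrite("pics/z12.png",np.hstack(o))
E
```

```text
[0.6214 0.1103 0.0924] [-6.4  4.1 26.1] [0.71 1.32 0.01] [-0.84  0.67  0.87  1.74 -0.59  1.02  0.59]
pot_base 0.82 [0.6174 0.1149 0.012 ]
pot_handle 0.73 [0.5303 0.1293 0.058 ]
[0.62139577 0.11027466 0.09245075]
top heat (array([0.62  , 0.1105]), 4.06)
top pot_base 0.59 [0.618  0.1097 0.012 ]
top pot_handle 0.74 [0.5403 0.1293 0.058 ]
top collar_center 0.5 [0.6176 0.1097 0.119 ]
scene heat (array([0.6245, 0.1095]), 8.48)
scene flange c 0.65175 0.058 r mm 56.154125
scene pot_base 0.83 [0.6214 0.1137 0.012 ]
scene pot_neck 0.62 [0.6268 0.1088 0.087 ]
scene pot_handle 0.82 [0.5298 0.14   0.058 ]
scene collar_center 0.84 [0.6266 0.1013 0.119 ]
```

View pics/z12.png

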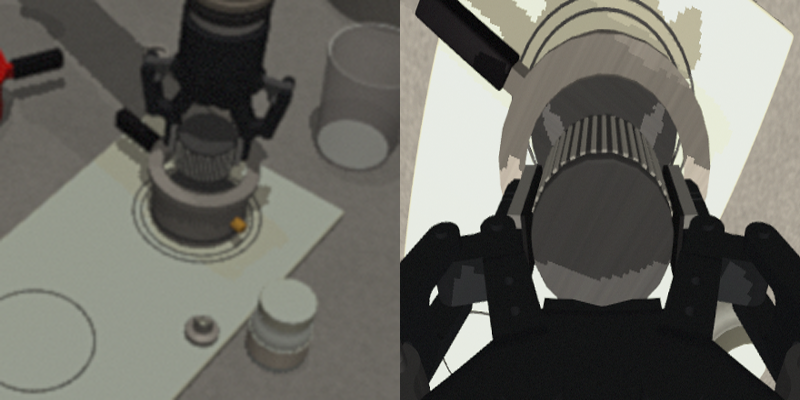

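The collar is down 11.9 mm. An extra 6 N moved it no further, so it's hard against the shoulder. The tool axis at (0.6214,0.1103) is within 1 mm of the mark centre (0.6208,0.1107). Handing in while holding.

```bash
python3 -c "
from plant import ctrl
print(ctrl.close_job()); print(ctrl.read_state()['tool_pos'])"
```

```text
the job is handed in; nothing more can be done
None
the job is handed in; nothing more can be done
```

The pot is on the double-ring mark and the collar is pushed fully home. I handed the job in at about 18 s with the gripper still holding it there.

- **Slide:** I gripped the steel pot by its handle and slid it flat along the plate to the double ring. Down-force stayed around 3–4 N, with no lifting.
- **Turn:** I first turned the collar 16° one way, but joint 7 lacked room to continue. I went back the other way and the keyways dropped over the pins at roughly 56° from the start. The collar tilted slightly and caught at the edge of the keyways before it dropped cleanly.
- **Push home:** It went down 11.9 mm of the expected 12 mm. Raising the push from 20 to 26 N moved it no further.

**Last checks:**
- The tool axis, on the gripped collar, stood within 1 mm of the measured mark centre.
- The two fixed cameras disagreed about the pot by ±1–2 mm. The top view put it 1.7 mm to one side before release, the scene view 1.1 mm to the other.
- Some network points were off by up to about 1 cm (for example, collar_center in the scene view). I trusted the geometry fits over those.
- A side force of about 7 N on the pot remained at the end. It caused no movement that I could see.
- I did not touch the other things or measure them again. Those in the last view looked in place.

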